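# Brush out a tilted sampling cylinder

### The arm

A 6-joint arm with a two-finger parallel gripper is mounted at the origin on the work surface. World frame = base frame: x ahead of the robot, y to its left, z up, the work surface at z = 0. Lengths are in mm, angles in degrees, forces in N, time in s.
With the tool pointing down it reaches from about 300 to 850 mm from the base axis. Payload 4.2 kg.
Tool frame: the origin (TCP) lies midway between the tips of the shut fingers; the grasp point (between the pads) lies 19 mm behind it; z points along the fingers, y is the line along which they close (so a half turn about z gives the same grasp; the last joint's range is limited). The gripper opens to 91 mm and grips with 3 to 60 N. Pads are 32 mm wide; open, the fingers measure 118 mm over their backs; the gripper's body (76 mm by 178 mm) begins 60 mm behind the grasp point.
Start: joints at [-65.432, 18.312, 89.639, -0, 72.044, -1.146], TCP at [249.489, -518.072, 213.976] pointing down, gripper open.
Joint ranges: [-177.97, 177.97], [-48.28, 115.42], [12.27, 149.76], [-77.06, 257.06], [2.81, 150.46], [-146.56, 146.56]. Speed limits (degrees/s): [147.25, 147.25, 180, 180, 180, 180].

### API

Orientations are given as [roll, pitch, yaw] about the fixed x, y, z axes, in that order (R = Rz(yaw) Ry(pitch) Rx(roll)).
In Python, from workcell import state, grab_frame, camera_model, workorder gives the robot as it stands.
- The arm moves only by the tool carry_out, never from a script. Its argument "commands" is a list of rows, each a list of 7 numbers: the turn, a rotation vector about the tool's x, y, z in degrees, then the shift along the tool's x, y, z in mm, then the opening, from -1 (shut) to 1 (fully open). In form: [[ax, ay, az, dx, dy, dz, hand], ...]. A call has 1 to 20 rows; each row is the pose to reach, as a shift and turn from the pose commanded when the call began, along the tool's axes at that moment; what a row does not reach only later rows make up. A row lasts 1/10 s, in which the tool goes at most 50 mm and 8.59 degrees, less where a joint would pass 70% of its speed; a pose out of reach is approached as far as the arm can. A call with a gripper value outside its range is refused whole. The fingers move at their own pace and stop on an object; "force" is the grip in N (left out, the last holds). Time passes only in rows, so rows that repeat a pose let the fingers close. It gives the time, the measured TCP pose, the force, the opening and the grip force at its end, in the units of the state.
- state(): the state, without advancing time (a new reading comes with each control period).
- grab_frame(name): name is "side" or "top" or "wrist"; returns the picture (480x640x3 uint8, red, green, blue); there is no depth.
- camera_model(name): a dict with "fx", "fy", "cx", "cy" (pixels), "origin" and "rotation" of the camera in the world; the wrist camera has in their place "mount" (4x4, takes a point from camera to tool coordinates, whose origin is the TCP and whose axes are the flange's). Camera axes: x right, y up, looking along -z (the intrinsics and any distortion apply to the point x, -y, -z); pixel columns grow to the right and rows downward; lengths in mm; the calibration is good to about 2 mm. A picture is of the moment at which its call begins: read the wrist's pose just before it. camera_model takes no time and is no camera call.
- workorder.job_done(): hands the job in; it is judged then, once.
The state is a dict: "time_s": time; "qpos": joint angles; "qvel": joint speeds; "effort": joint torques, N m; "ee_pos": TCP position; "ee_rot": TCP orientation; "force": force on the tool from outside, world axes, zero at the start; "torque": the same for the moment, N m; "gripper_width": finger opening in mm; "gripper_force": force on a finger pad.
Only numpy, scipy, OpenCV 4.12 (cv2) and the standard library are available. Lean on these libraries where they do the work, as an engineer would, in place of code of your own. Each camera call takes 0.05 s, during which the arm holds its last target. There are 200 camera calls.

### The job

Take the bottle brush out of its hanging fork and scrub the inside of the steel sampling cylinder with three strokes: each time push the brush down inside until its springy yellow tip gives by some 5 to 10 mm against the floor, pause there for a moment, and between the pushes draw it back up until most of the bristle head is out of the mouth. Be gentle: never crush the springy tip right in or force the brush against the cylinder. Then hang the brush in its fork as you found it, upright at the back of the slot with its collar resting on the prongs, let go, and do not disturb the other things on the bench.

Things in the scene. Friction and masses are not known exactly. Their poses are not given: they have to be found in the camera images.
- brush: Loose bottle brush, 198 mm long, 105 to 175 g, hanging upright. Origin: centre of its blue collar's underside; z along the brush to the handle's end. Round collar 32 mm across (z 0 to 6 mm), square blue handle 24 x 24 mm along x and y (z 6 to 66). Below: steel neck 10 mm across (z 0 to -42), rigid white/blue bristle head 42 mm across (z -42 to -110), yellow springy tip 26 mm across (to z -132).
- brush_grip (a point): Point on the brush's axis at z = +40 mm in its frame, in the upper half of the handle: where to grip (24 mm across, fingers closing along the brush's x or y). Same axes as the brush.
- brush_tip (a point): Lowest point of the yellow springy tip, on the brush's axis: 132 mm below the brush's origin when free; moves towards the head as the tip is pressed in. Same axes as the brush.
- tuft (a joint): How far the yellow tip is pressed into the brush head: 0 free, 0.016 m fully in (crushed); spring of 600 N/m, so 4 mm takes 2.4 N and 10 mm takes 6 N.
- rack: Fixed rack. Base plate 120 x 110 x 10 mm, an upright 24 mm wide at +x and at its top a level aluminium fork: two prongs 20 mm wide, 6 mm thick, top face 157 mm above the bench, ending 35 mm in front (-x) of the origin. Slot between the prongs 16 mm wide, open to the rack's -x, closed 8 mm behind (+x) the origin. Origin: on the bench under the hanging point; z up.
- hang (a point): Where the brush hangs, in the plane of the prongs' top, 157 mm above the bench: the hung brush has its origin here. Axes of the rack. The bristle head does not pass through the slot: to take the brush out, lift it 8 to 20 mm, then slide it along the rack's -x by 70 mm or more; to hang it, go back the same way.
- cylinder: Opaque steel cylinder, 62 mm across, 150 mm long, bore 54 mm, pivoted in a fixed grey stand (base 150 x 130 mm, cheeks 115 mm high, 128 mm wide over the black knobs). Its top leans to its stand's -x (roughly to the robot) by 11 to 28 degrees; stiff, does not move when brushed. Origin: on its axis at mid length, 95 mm above the bench; z along the axis, out of the mouth.
- mouth (a point): Centre of the cylinder's mouth, in the plane of its rim, 75 mm from the cylinder's origin; same axes. Inside, the floor is a rigid black piston face, left between 75 and 112 mm below the mouth, differently each time and not measured: find it by touch.
- beaker: Loose glass beaker, 68 mm across, 85 mm high; bystander. Origin: centre of its underside.
- reagent: Loose amber jar with a white cap, 60 mm across, 110 mm high; bystander. Origin: centre of its underside.
- cuvette_box: Loose orange box, 90 x 55 x 40 mm; bystander. Origin: centre of its underside.
Things that resemble listed ones, but are neither listed nor needed, are in the scene too. There is more than one size of the part that bears cylinder; the job needs the smallest.

How it is judged:
By the outcome, as a careful person would: the job done as asked, in the order asked, and still so for the second after the job is handed in, with the robot touching nothing.
It also fails if it takes over 69 s, if anything falls off the work surface, if the arm or the gripper's body presses on something with over 40 N, if the wrist force passes 120 N, or if a joint passes its speed limit or range.

## Working session

There is one attempt and no reset: what is moved stays moved. The work goes in short steps, Python scripts to look and compute and a tool call to move; the robot and the scene stay as the last step left them, time stands still between calls to the robot, and variables do not carry over. Pictures are saved under pics/ and viewed, at most 10 in all, crops included, and the job is handed in when it is done.

Besides the shell and the picture viewer there is one more tool, called after "Request:" as a command line: name --pt "numbers of a row" for each row, then --argument value for the rest. carry_out: Moves the arm, as the interface text tells. Its arguments: {"type":"object","properties":{"commands":{"type":"array"},"force":{"type":"number"}},"required":["commands"]}

```bash
mkdir -p pics; ls; python3 - <<'E'
from workcell import state, grab_frame, camera_model
import cv2
print(state())
for n in("side","top","wrist"):
    print(n,camera_model(n))
    cv2.imwrite(f"pics/{n}0.png",cv2.cvtColor(grab_frame(n),cv2.COLOR_RGB2BGR))
E
```

```text
pics
{'time_s': 0.0, 'qpos': array([-6.54319417e+01,  1.83495384e+01,  8.97065320e+01,  6.81089757e-04,
        7.20442573e+01, -1.14769605e+00]), 'qvel': array([ 0.09172217,  0.08848237, -0.08759972,  0.0584488 , -0.04613926,
        0.01412825]), 'effort': array([-2.90194039e-03, -4.12464094e+01, -2.31975406e+01,  7.25193252e-02,
        4.56491055e-02, -1.44087958e-04]), 'ee_pos': array([ 249.27131016, -517.5902704 ,  213.14051431]), 'ee_rot': array([-1.79899705e+02, -2.65695474e-03,  2.57155415e+01]), 'force': array([-0.45089489,  0.22609474, -0.04618874]), 'torque': array([0.00649448, 0.03819718, 0.01721248]), 'gripper_force': 0.0, 'gripper_width': 91.34409734588064}
side {'fx': 478.9806550333524, 'fy': 478.9806550333524, 'cx': 319.3675727750453, 'cy': 246.319660288655, 'origin': array([ 26.15426656, 544.86327939, 643.15698497]), 'rotation': array([  55.47533254,   -0.47691078, -140.02596783])}
top {'fx': 526.8045549676301, 'fy': 526.8045549676301, 'cx': 315.0911831222527, 'cy': 240.61118450971105, 'origin': array([ 459.32368154,   24.18181572, 1129.72233039]), 'rotation': array([  1.30403   ,  -1.02265844, -88.45892477])}
wrist {'fx': 335.29006446081524, 'fy': 335.29006446081524, 'cx': 317.17322298227276, 'cy': 239.25000961513416, 'mount': array([[ 1.82852164e-04,  9.59163428e-01,  2.82852409e-01,
         8.07376677e+01],
       [ 9.99999865e-01, -3.12772779e-04,  4.14166783e-04,
        -3.15175044e-01],
       [ 4.85722165e-04,  2.82852295e-01, -9.59163356e-01,
        -1.71432562e+02],
       [ 0.00000000e+00,  0.00000000e+00,  0.00000000e+00,
         1.00000000e+00]])}
```

View pics/side0.png

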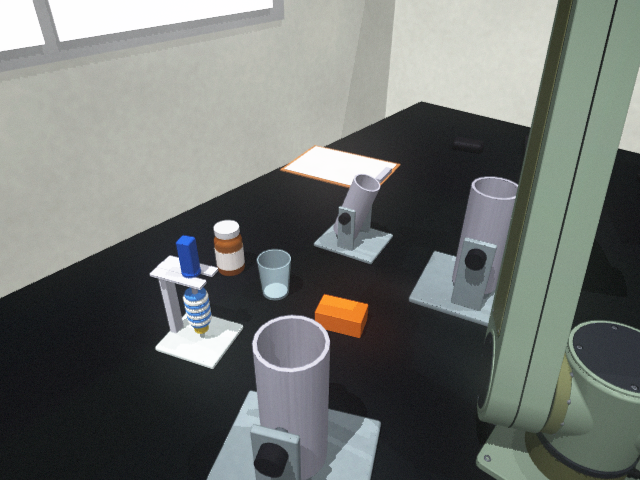

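View pics/top0.png

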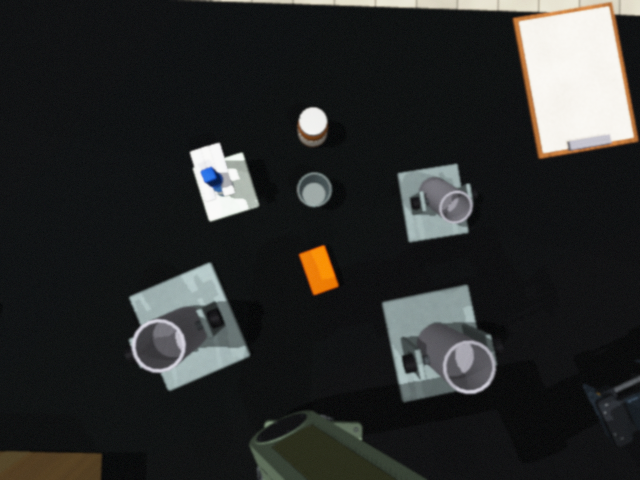

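Candidate cylinders in the top view are (160,345), (468,366) and (455,206). The last has the narrowest mouth (about 34 px, against about 52 px), so it is the smallest. I'll confirm that in an enlarged crop together with the rack.

```bash
python3 - <<'E'
import cv2,numpy as np
t=cv2.imread("pics/top0.png");s=cv2.imread("pics/side0.png")
r=lambda im,x,y,w,h:cv2.resize(im[y:y+h,x:x+w],(400,300),interpolation=cv2.INTER_CUBIC)
a=np.hstack([r(t,175,130,100,75+0),r(t,390,155,100,75)])
a=np.vstack([np.hstack([r(t,175,135,120,90),r(t,385,158,120,90)]),np.hstack([r(s,140,230,160,120),r(s,300,165,140,105)])])
cv2.imwrite("pics/crop1.png",a)
E
```

```text
(no output)
```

View pics/crop1.png

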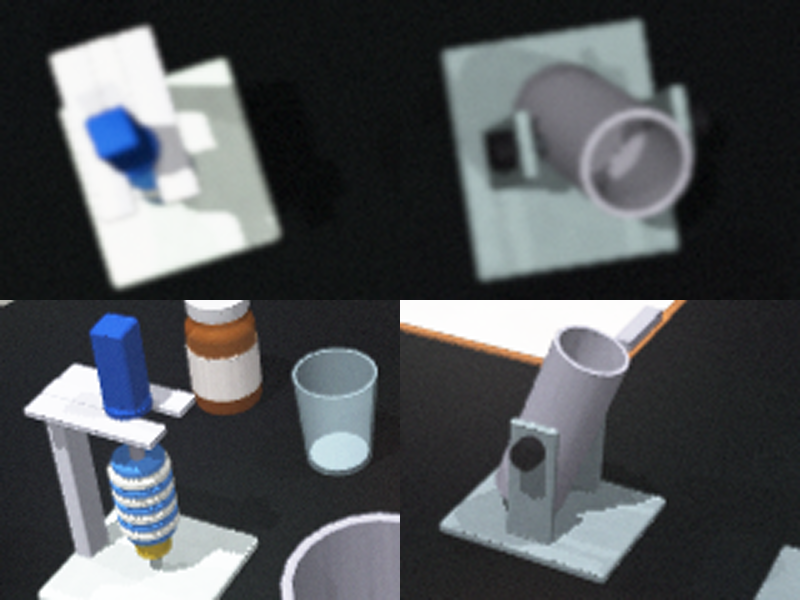

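The crop confirms it: the small cylinder's rim centre is near (456,207) in top and (367,182) in side. The fork opens downwards in the top image, towards the robot, and the handle top is near top (209,173) and side (186,239). I'll measure these coarsely first.

```bash
cat > h.py <<'E'
import numpy as np,cv2
from scipy.spatial.transform import Rotation as R
from workcell import state, grab_frame, camera_model
def cam(n,st=None):
    m=camera_model(n)
    if n=="wrist":
        Rt=R.from_euler("xyz",st["ee_rot"],degrees=True).as_matrix();M=m["mount"]
        return m,st["ee_pos"]+Rt@M[:3,3],Rt@M[:3,:3]
    return m,np.array(m["origin"]),R.from_euler("xyz",m["rotation"],degrees=True).as_matrix()
def ray(c,px):
    m,o,A=c;d=A@np.array([(px[0]-m["cx"])/m["fx"],-(px[1]-m["cy"])/m["fy"],-1]);return o,d/np.linalg.norm(d)
def plane(c,px,z):
    o,d=ray(c,px);return o+d*(z-o[2])/d[2]
def tri(*rs):
    A=sum(np.eye(3)-np.outer(d,d) for o,d in rs);b=sum((np.eye(3)-np.outer(d,d))@o for o,d in rs);p=np.linalg.solve(A,b)
    return p,[np.linalg.norm((np.eye(3)-np.outer(d,d))@(p-o)) for o,d in rs]
def proj(c,p):
    m,o,A=c;q=A.T@(np.asarray(p)-o);return np.array([m["cx"]-m["fx"]*q[0]/q[2],m["cy"]+m["fy"]*q[1]/q[2]])
E
python3 - <<'E'
from h import *
np.set_printoptions(precision=1,suppress=True)
T=cam("top");S=cam("side")
print("mouth",tri(ray(T,(456.1,206.6)),ray(S,(367.2,182.5))))
print("handle top",tri(ray(T,(208.9,173.4)),ray(S,(186,238.8))),plane(T,(208.9,173.4),223),plane(S,(186,238.8),223))
im=cv2.imread("pics/top0.png")
# base plates: bright/teal low-saturation regions
g=(im.min(2)>80).astype(np.uint8)
for nm,(x,y,w,h),z in(("rack",(175,130,100,100),10),("stand",(390,155,90,95),10)):
    m=np.zeros_like(g);m[y:y+h,x:x+w]=g[y:y+h,x:x+w]
    c=max(cv2.findContours(m,0,2)[0],key=cv2.contourArea);b=cv2.minAreaRect(c)
    print(nm,b,[plane(T,p,z) for p in cv2.boxPoints(b)])
for p in[(65,105),(115,290),(280,238),(228,60)]:print("rackc",plane(T,(175+p[0]*.3,135+p[1]*.3),10))
P=[plane(T,(385+p[0]*.3,158+p[1]*.3),8) for p in[(43,50),(80,282),(280,247),(240,20)]];print("standc",P,sum(P)/4)
E
```

```text
mouth (array([ 551.6, -251.5,  162.4]), [np.float64(0.25482156993958793), np.float64(0.25482156993951455)])
handle top (array([591.1, 194.5, 221.5]), [np.float64(0.21320561770838053), np.float64(0.21320561770850485)]) [591.  194.4 223. ] [588.9 195.6 223. ]
rack ((223.00543212890625, 178.74832153320312), (74.39856719970703, 53.700714111328125), 72.80146026611328) [array([668. , 283.5,  10. ]), array([705.2, 175.9,  10. ]), array([555. , 124.7,  10. ]), array([518.2, 232.2,  10. ])]
stand ((437.18011474609375, 201.8463592529297), (70.27531433105469, 70.20797729492188), 80.96051788330078) [array([ 635.4, -166.3,   10. ]), array([ 663.6, -314.8,   10. ]), array([ 515.3, -341.6,   10. ]), array([ 487.7, -193.4,   10. ])]
rackc [635.8 265.3  10. ]
rackc [518.7 229.8  10. ]
rackc [554.8 126.   10. ]
rackc [667.7 162.5  10. ]
standc [array([ 635.1, -168.6,    8. ]), array([ 486.6, -195.9,    8. ]), array([ 512.6, -324.3,    8. ]), array([ 658.2, -295.4,    8. ])] [ 573.1 -246.1    8. ]
```

Request:
carry_out --pt "0 0 0 40 -11 -40 1" --pt "0 0 0 389 -110 -57 1" --pt "0 0 0 389 -110 -57 1" --pt "0 0 0 389 -110 -57 1" --pt "0 0 0 389 -110 -57 1" --pt "0 0 0 389 -110 -57 1" --pt "0 0 0 389 -110 -57 1" --pt "0 0 0 389 -110 -57 1" --pt "0 0 0 389 -110 -57 1" --pt "0 0 0 389 -110 -57 1" --pt "0 0 0 389 -110 -57 1" --pt "0 0 0 389 -110 -57 1" --pt "0 0 0 389 -110 -57 1"

```text
time_s: 1.45
ee_pos: [551.1, -251.4, 271.0]
ee_rot: [180.0, 0.0, 25.6]
force: [-0.3, 0.5, -0.2]
gripper_width: 91.0
gripper_force: 0.0
```

```bash
python3 - <<'E'
from h import *
import pickle
s=state();im=grab_frame("wrist");pickle.dump((s,im),open("w1.pkl","wb"));cv2.imwrite("pics/w1.png",im[:,:,::-1]);print(s["time_s"],s["ee_pos"],s["ee_rot"],s["qpos"])
E
```

```text
1.45 [ 551.09557166 -251.43790148  271.01832812] [1.79994139e+02 2.68751143e-02 2.55887066e+01] [-2.55990664e+01  1.95514831e+01  7.96135078e+01 -2.49322039e-02
  8.08472875e+01  3.88161941e+01]
```

View pics/w1.png

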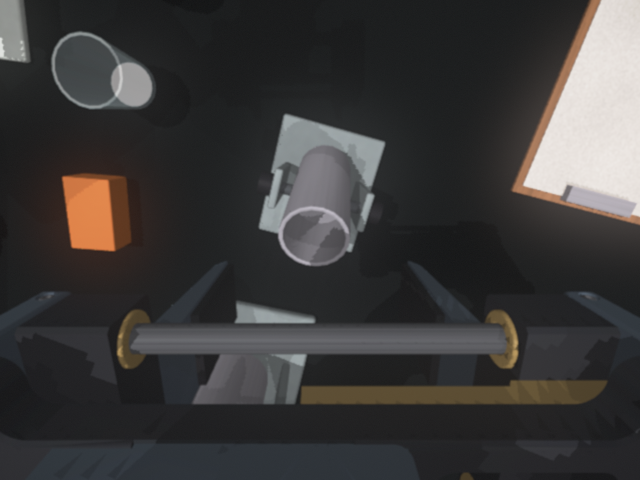

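The wrist view shows the small cylinder clearly: rim centre near (314,236), knobs near (265,184) and (377,208). I'll fit the rim and enlarge the view.

```bash
python3 - <<'E'
from h import *
import pickle
np.set_printoptions(precision=1,suppress=True)
s,im=pickle.load(open("w1.pkl","rb"))
c=im[105:275,240:410];a=cv2.resize(c,(595,595),interpolation=cv2.INTER_CUBIC);a=cv2.convertScaleAbs(a,alpha=1.6)
cv2.imwrite("pics/w1c.png",a[:,:,::-1])
W=cam("wrist",s);T=cam("top");S=cam("side")
def rim(n,img,ctr,rad,thr):
    g=img.min(2).astype(int);H,Wd=g.shape;yy,xx=np.mgrid[:H,:Wd]
    # outer edge: last pixel above thr along each radial line near the rim
    P=[]
    for a in np.arange(0,360,3):
        u=np.array([np.cos(np.radians(a)),np.sin(np.radians(a))]);t=np.arange(rad*.6,rad*1.35,.25)
        v=cv2.remap(g.astype(np.float32),(ctr[0]+u[0]*t).astype(np.float32)[None],(ctr[1]+u[1]*t).astype(np.float32)[None],cv2.INTER_LINEAR)[0]
        P.append(np.array(ctr)+u*t[np.argmax(v)])
    P=np.array(P,np.float32)
    for _ in range(6):
        e=cv2.fitEllipse(P);(cx,cy),(A,B),th=e;th=np.radians(th);d=P-[cx,cy]
        r=np.hypot((d@[np.cos(th),np.sin(th)])/(A/2),(d@[-np.sin(th),np.cos(th)])/(B/2))
        k=abs(r-1)<max(.06,0.0);P=P[k] if k.sum()>25 else P
    print(n,e,len(P));return e
ew=rim("w",im,(314,236),33,0)
et=rim("t",cv2.imread("pics/top0.png"),(456.1,206.6),16,0)
es=rim("s",cv2.imread("pics/side0.png"),(367.2,182.5),12,0)
print(tri(ray(W,ew[0]),ray(T,et[0])),tri(ray(W,ew[0]),ray(T,et[0]),ray(S,es[0])))
for z in(162,166,170):print(z,plane(W,ew[0],z),plane(T,et[0],z),plane(S,es[0],z))
E
```

```text
w ((313.6304931640625, 235.57327270507812), (55.56171417236328, 67.81124877929688), 99.7929458618164) 116
t ((455.3033752441406, 206.69505310058594), (28.777162551879883, 32.61833190917969), 43.946292877197266) 118
s ((366.5743713378906, 180.4045867919922), (18.27690887451172, 30.448183059692383), 103.37129211425781) 52
(array([ 551.5, -248. ,  166.5]), [np.float64(0.8477793224749698), np.float64(0.8477793224749405)]) (array([ 551.5, -247.8,  168.7]), [np.float64(1.2585899564757514), np.float64(0.6383391191752315), np.float64(0.6511558577696179)])
162 [ 550.8 -247.7  162. ] [ 551.6 -250.   162. ] [ 558.8 -259.9  162. ]
166 [ 551.8 -247.3  166. ] [ 551.2 -248.9  166. ] [ 554.4 -253.2  166. ]
170 [ 552.9 -246.8  170. ] [ 550.8 -247.8  170. ] [ 550.  -246.5  170. ]
```

View pics/w1c.png

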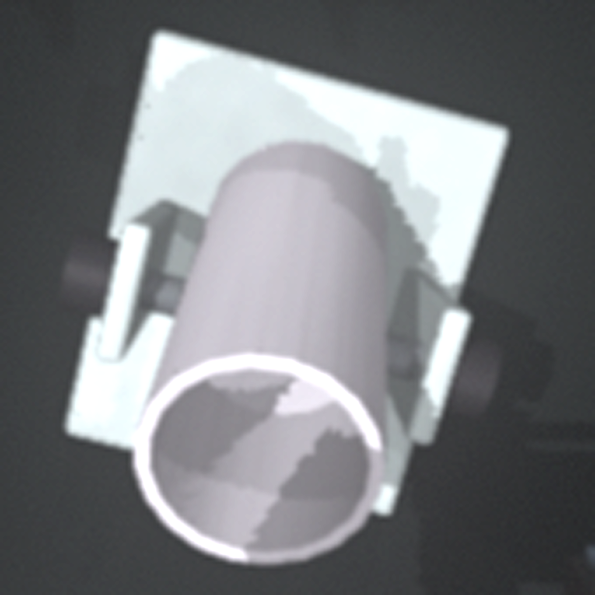

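```bash
python3 - <<'E'
from h import *
import pickle
np.set_printoptions(precision=1,suppress=True)
s,im=pickle.load(open("w1.pkl","rb"));W=cam("wrist",s)
f=lambda X,Y:(240+X/3.5,105+Y/3.5)
m=np.array([551.5,-248,167])
K=[plane(W,f(66,275),95),plane(W,f(493,375),95)];k=sum(K)/2;print("knob",K,k,np.linalg.norm(K[0]-K[1]))
C=[plane(W,f(124,292),115),plane(W,f(440,377),115)];c=sum(C)/2;print("cheek",C,c,np.linalg.norm(C[0]-C[1]))
B=[plane(W,f(*p),10) for p in[(158,32),(508,130),(388,515),(65,432)]];b=sum(B)/4;print("base",B,b)
for p,q in((B[0],B[3]),(B[1],B[2]),):d=p-q;print("yaw150",np.degrees(np.arctan2(d[1],d[0])),np.linalg.norm(d))
for p,q in((B[0],B[1]),(B[3],B[2]),(K[0],K[1]),(C[0],C[1])):d=p-q;print("yaw",np.degrees(np.arctan2(-d[0],d[1])),np.linalg.norm(d))
for n,p in(("k",k),("c",c),("b",b)):
    h=(m-p)[:2];print(n,h,np.linalg.norm(h),np.degrees(np.arctan2(-h[1],-h[0])),np.degrees(np.arcsin(np.linalg.norm(h)/75)))
# candidate tilts: project rim and bottom arcs
for yaw in(11,):
  for t in(14,17,20,23,26):
    y=np.radians(yaw);t_=np.radians(t);ax=np.array([-np.cos(y)*np.sin(t_),-np.sin(y)*np.sin(t_),np.cos(t_)])
    u=np.array([-np.sin(y),np.cos(y),0]);v=np.cross(ax,u)
    circ=lambda c,r:np.array([proj(W,c+r*(np.cos(a)*u+np.sin(a)*v)) for a in np.linspace(0,6.28,60)],np.float32)
    e=cv2.fitEllipse(circ(m,29));bt=circ(m-150*ax,31);bt=(bt-[240,105])*3.5
    i=bt[:,1].argmin();print(t,"rim",e[1],e[1][0]/e[1][1],"bottom arc top (obs ~300,143):",bt[i],"x range",bt[:,0].min(),bt[:,0].max(), "origin z",(m-75*ax))
E
```

```text
knob [array([ 559.2, -180.5,   95. ]), array([ 587.2, -308.2,   95. ])] [ 573.2 -244.3   95. ] 130.73829089635882
cheek [array([ 565.6, -198.9,  115. ]), array([ 582.3, -289.6,  115. ])] [ 573.9 -244.2  115. ] 92.18812663673403
base [array([ 634.3, -168. ,   10. ]), array([ 658.1, -293. ,   10. ]), array([ 511.9, -320.5,   10. ]), array([ 488.4, -194.4,   10. ])] [ 573.2 -244.    10. ]
yaw150 10.242793419769706 148.2824719799634
yaw150 10.647710854075255 148.74981430220208
yaw 10.763510927496021 127.2328393675114
yaw 10.552175436388724 128.28068245820617
yaw 12.352075410382893 130.73829089635882
yaw 10.438441966970656 92.18812663673403
k [-21.7  -3.7] 21.99579362620431 9.65947338330098 17.05426235499444
c [-22.4  -3.8] 22.7230027285446 9.538639811749356 17.63627844243415
b [-21.7  -4. ] 22.034148681863385 10.53146782950462 17.084913682560693
14 rim (59.04404830932617, 67.96805572509766) 0.8687029175607823 bottom arc top (obs ~300,143): [285.8 165.1] x range 201.97792053222656 376.7351379394531 origin z [ 569.3 -244.5   94.2]
17 rim (57.23245620727539, 67.98429870605469) 0.8418481516553213 bottom arc top (obs ~300,143): [291.4 144.3] x range 206.83004760742188 383.2708282470703 origin z [ 573.  -243.8   95.3]
20 rim (55.263465881347656, 68.0013198852539) 0.8126822534415474 bottom arc top (obs ~300,143): [297.  123.4] x range 211.64671325683594 389.9444122314453 origin z [ 576.7 -243.1   96.5]
23 rim (53.14189529418945, 68.0189437866211) 0.7812808070189725 bottom arc top (obs ~300,143): [302.6 102.7] x range 216.42588806152344 396.7586669921875 origin z [ 580.3 -242.4   98. ]
26 rim (50.872989654541016, 68.03697967529297) 0.7477255736120675 bottom arc top (obs ~300,143): [308.2  81.9] x range 221.1651153564453 403.71604919433594 origin z [ 583.8 -241.7   99.6]
```

Mouth (551.3,-248.2,166.6), lean 17.3° and stand yaw 10.5° agree across the methods. Next is the rack.

Request:
carry_out --pt "0 0 3 176 -393 -29 1" --pt "0 0 8.3 176 -393 -29 1" --pt "0 0 8.3 176 -393 -29 1" --pt "0 0 8.3 176 -393 -29 1" --pt "0 0 8.3 176 -393 -29 1" --pt "0 0 8.3 176 -393 -29 1" --pt "0 0 8.3 176 -393 -29 1" --pt "0 0 8.3 176 -393 -29 1" --pt "0 0 8.3 176 -393 -29 1" --pt "0 0 8.3 176 -393 -29 1" --pt "0 0 8.3 176 -393 -29 1" --pt "0 0 8.3 176 -393 -29 1" --pt "0 0 8.3 176 -393 -29 1" --pt "0 0 8.3 176 -393 -29 1"

```text
time_s: 2.9
ee_pos: [540.4, 179.0, 300.0]
ee_rot: [180.0, -0.0, 17.3]
force: [-0.7, 0.5, -0.2]
gripper_width: 91.5
gripper_force: 0.0
```

```bash
python3 - <<'E'
from h import *
import pickle
s=state();im=grab_frame("wrist");pickle.dump((s,im),open("w2.pkl","wb"));cv2.imwrite("pics/w2.png",im[:,:,::-1]);print(s["time_s"],s["ee_pos"],s["ee_rot"])
p=proj(cam("wrist",s),[590,195,220]);print(p)
x,y=(p-85).astype(int);x=max(x,0);y=max(y,0)
cv2.imwrite("pics/w2c.png",cv2.resize(im[y:y+170,x:x+170,::-1],(595,595),interpolation=cv2.INTER_CUBIC));print(x,y)
E
```

```text
2.9 [540.44276681 179.01292777 300.00968584] [ 1.79985247e+02 -2.29520944e-03  1.73071565e+01]
[317.12608142 180.48492983]
232 95
```

View pics/w2c.png

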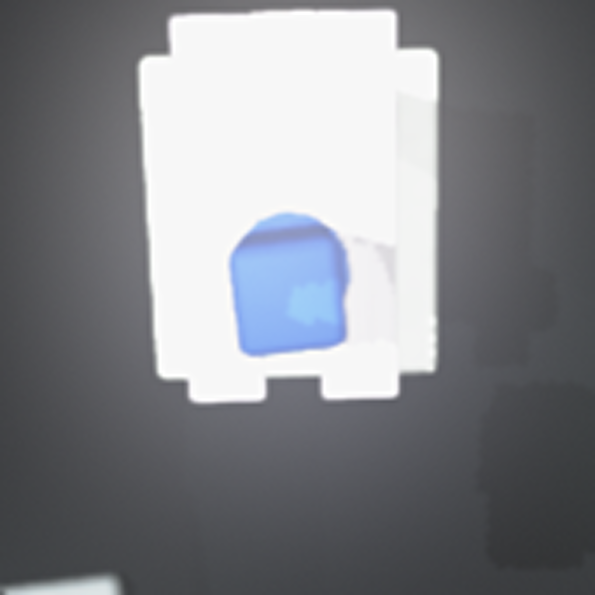

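The crop shows the handle's top face with corners near (243,252), (340,242), (345,345) and (245,355), turned a few degrees relative to the fork. The prong ends lie at y≈400, with the slot between x 267 and 322.

```bash
python3 - <<'E'
from h import *
import pickle
np.set_printoptions(precision=1,suppress=True)
s,im=pickle.load(open("w2.pkl","rb"));W=cam("wrist",s)
f=lambda X,Y:(232+X/3.5,95+Y/3.5)
yaw=lambda p,q:np.degrees(np.arctan2((p-q)[1],(p-q)[0]))
P={k:plane(W,f(*v),157) for k,v in dict(bl=(170,14),br=(397,12),fl=(190,402),fr=(398,398),sl=(267,402),sr=(322,400)).items()}
print(P);print("fork yaw",yaw(P["bl"],P["fl"]),yaw(P["br"],P["fr"]),"perp",yaw(P["fl"],P["fr"])-90,yaw(P["bl"],P["br"])-90)
e=(P["fl"]+P["fr"]+P["sl"]+P["sr"])/4
y=np.radians((yaw(P["bl"],P["fl"])+yaw(P["br"],P["fr"]))/2);print("hang",e+35*np.array([np.cos(y),np.sin(y),0]))
hsv=cv2.cvtColor(im,cv2.COLOR_RGB2HSV);m=cv2.inRange(hsv,(100,90,60),(130,255,255))
m[:150]=0
c=max(cv2.findContours(m,0,1)[0],key=cv2.contourArea)
H=[plane(W,f(*v),223) for v in[(232,262),(335,240),(346,345),(243,356)]];print("handle",H,sum(H)/4)
for a,b in((0,3),(1,2)):print(yaw(H[a],H[b]),np.linalg.norm(H[a]-H[b]))
for a,b in((0,1),(3,2)):print(yaw(H[a],H[b])-90,np.linalg.norm(H[a]-H[b]))
# numeric blue edges by row / column
for Y in range(168,197,4):
    r=np.where(m[Y,280:345])[0]+280;print(Y,r.min(),r.max(),end=" | ")
print()
for X in range(302,330,4):
    r=np.where(m[:,X])[0];print(X,r.min(),r.max(),end=" | ")
# top-camera line for same
T=cam("top");print(plane(T,(208.9,173.4),223))
E
```

```text
{'bl': array([640.8, 244.2, 157. ]), 'br': array([658. , 190.4, 157. ]), 'fl': array([547.9, 212.7, 157. ]), 'fr': array([565.8, 159. , 157. ]), 'sl': array([554.1, 192.7, 157. ]), 'sr': array([559.1, 178.5, 157. ])}
fork yaw 18.730298760155218 18.84312828998928 perp 18.439016631998584 17.784775991738115
hang [589.9 197.  157. ]
handle [array([593.6, 210.5, 223. ]), array([604.2, 191.4, 223. ]), array([584.2, 182.5, 223. ]), array([575.4, 202.7, 223. ])] [589.3 196.8 223. ]
23.20738434612565 19.756553334815163
23.93804732557605 21.925990658376424
29.133065306089406 21.85021093120862
23.43675734468293 22.013236931779776
168 298 329 | 172 298 330 | 176 299 329 | 180 299 329 | 184 300 329 | 188 300 329 | 192 301 328 | Traceback (most recent call last):
  File "<stdin>", line 19, in <module>
    return umr_minimum(a, axis, None, out, keepdims, initial, where)
ValueError: zero-size array to reduction operation minimum which has no identity
```

Request:
carry_out --pt "0 0 -3 25 -1 0 1" --pt "0 0 -6.2 52.4 -2.5 0 1" --pt "0 0 -6.2 52.4 -2.5 20 1" --pt "0 0 -6.2 52.4 -2.5 50 1" --pt "0 0 -6.2 52.4 -2.5 80 1" --pt "0 0 -6.2 52.4 -2.5 105 1" --pt "0 0 -6.2 52.4 -2.5 122 1" --pt "0 0 -6.2 52.4 -2.5 122 1" --pt "0 0 -6.2 52.4 -2.5 122 -1" --pt "0 0 -6.2 52.4 -2.5 122 -1" --pt "0 0 -6.2 52.4 -2.5 122 -1" --pt "0 0 -6.2 52.4 -2.5 122 -1" --pt "0 0 -6.2 52.4 -2.5 122 -1" --pt "0 0 -6.2 52.4 -2.5 122 -1" --pt "0 0 -6.2 52.4 -2.5 122 -1" --pt "0 0 -6.2 52.4 -2.5 122 -1" --force 30

```text
time_s: 4.55
ee_pos: [589.5, 198.3, 177.9]
ee_rot: [180.0, 0.0, 23.6]
force: [-0.6, -0.3, -0.1]
gripper_width: 30.2
gripper_force: 0.0
```

```bash
python3 -c "
from workcell import *;s=state();print(s)"
```

```text
{'time_s': 4.55, 'qpos': array([ 1.75371498e+01,  2.38584958e+01,  8.63863703e+01, -6.24345772e-03,
        6.97575920e+01,  8.39235634e+01]), 'qvel': array([ 0.00627176,  0.10983766,  0.07445947, -0.04046222, -0.03577626,
       -0.02156915]), 'effort': array([ 5.91753087e-04, -4.61844814e+01, -2.29651773e+01,  4.09772072e-02,
       -7.22082029e-02,  1.89923367e-04]), 'ee_pos': array([589.51654705, 198.31873543, 177.92807119]), 'ee_rot': array([1.79994435e+02, 3.06447499e-03, 2.36157466e+01]), 'force': array([-0.56316816, -0.28978752, -0.11241157]), 'torque': array([ 0.03733122, -0.01022728,  0.01398706]), 'gripper_force': 0.0, 'gripper_width': 30.22243631204072}
```

Request:
carry_out --pt "0 0 0 0 0 0 -1" --pt "0 0 0 0 0 0 -1" --pt "0 0 0 0 0 0 -1" --pt "0 0 0 0 0 0 -1"

```text
time_s: 4.95
ee_pos: [589.6, 198.2, 177.9]
ee_rot: [180.0, 0.0, 23.6]
force: [-0.2, -0.0, 0.7]
gripper_width: 23.8
gripper_force: 30.0
```

```bash
python3 -c "
from workcell import *
for i in range(3):
  s=state();print(s['ee_pos'],s['ee_rot'],s['force'],s['torque'],s['gripper_width'],s['gripper_force'])"
```

```text
[589.59049827 198.16970771 177.92913654] [1.79979750e+02 2.08433776e-03 2.36144827e+01] [-0.22523323 -0.04504893  0.67738511] [-0.10652689 -0.02118013 -0.00308378] 23.765968785016724 29.997685253620148
[589.59049827 198.16970771 177.92913654] [1.79979750e+02 2.08433776e-03 2.36144827e+01] [-0.22523323 -0.04504893  0.67738511] [-0.10652689 -0.02118013 -0.00308378] 23.765968785016724 29.997685253620148
[589.59049827 198.16970771 177.92913654] [1.79979750e+02 2.08433776e-03 2.36144827e+01] [-0.22523323 -0.04504893  0.67738511] [-0.10652689 -0.02118013 -0.00308378] 23.765968785016724 29.997685253620148
```

Request:
carry_out --pt "0 0 0 0 0 -5 -1" --pt "0 0 0 0 0 -10 -1" --pt "0 0 0 0 0 -14 -1" --pt "0 0 0 -5 -0.5 -14 -1" --pt "0 0 0 -20 -1.9 -14 -1" --pt "0 0 0 -40 -3.7 -14 -1" --pt "0 0 0 -60 -5.5 -14 -1" --pt "0 0 0 -80 -7.4 -14 -1" --pt "0 0 0 -95 -8.8 -14 -1" --pt "0 0 0 -100 -9.2 -25 -1" --pt "0 0 0 -100 -9.2 -50 -1" --pt "0 0 0 -100 -9.2 -80 -1" --pt "0 0 0 -100 -9.2 -110 -1" --pt "0 0 0 -100 -9.2 -135 -1" --pt "0 0 0 -100 -9.2 -145 -1" --pt "0 0 0 -100 -9.2 -150 -1" --pt "0 0 0 -100 -9.2 -150 -1" --pt "0 0 0 -100 -9.2 -150 -1"

```text
time_s: 6.75
ee_pos: [493.8, 166.5, 326.6]
ee_rot: [-180.0, 0.1, 23.6]
force: [0.5, 0.4, -1.8]
gripper_width: 23.8
gripper_force: 30.0
```

```bash
python3 - <<'E'
from h import *
s=state();print(s['ee_pos'],s['ee_rot'],s['force'],s['torque'],s['gripper_width'],s['qpos'])
R0=R.from_euler("xyz",s["ee_rot"],degrees=True)
# target: tool z = -axis, minimal rotation
y,t=np.radians(10.5),np.radians(17.3);ax=np.array([-np.cos(y)*np.sin(t),-np.sin(y)*np.sin(t),np.cos(t)])
m=np.array([573.2,-244.2,95])+75*ax
z0=R0.as_matrix()[:,2];rv=np.cross(z0,-ax);rv=rv/np.linalg.norm(rv)*np.arccos(z0@-ax)
print("turn tool deg",np.degrees(R0.inv().apply(rv)),"final rpy",(R.from_rotvec(rv)*R0).as_euler("xyz",degrees=True))
# TCP is at brush z=+21; tip -132 -> TCP 153+25 above mouth along axis
p=m+ax*(153+25);print("mouth",m,"target tcp",p,"tool shift",R0.inv().apply(p-s["ee_pos"]))
print("tool axis dir per mm down-axis in initial tool axes",R0.inv().apply(-ax))
im=grab_frame("side");cv2.imwrite("pics/s2.png",cv2.resize(im[100:400,100:420,::-1],(640,600)))
E
```

```text
[493.75410467 166.53933582 326.59591783] [-1.79989843e+02  1.47291833e-01  2.36128447e+01] [ 0.54502514  0.36108723 -1.81805623] [ 0.03777357 -0.00222422  0.00093199] 23.81397630491037 [ 1.73780583e+01  1.05513782e+01  8.42252328e+01 -5.91913064e-03
  8.53709126e+01  8.37657119e+01]
turn tool deg [-3.93570134e+00  1.69960341e+01  2.26017235e-18] final rpy [175.95700596 -16.83500762  24.2149335 ]
mouth [ 551.27035218 -248.26441998  166.60705996] target tcp [ 499.22398801 -257.91064341  336.55448227] tool shift [-165.02847919  391.10132683   -9.60368205]
tool axis dir per mm down-axis in initial tool axes [0.29207433 0.06763445 0.95400113]
```

View pics/s2.png

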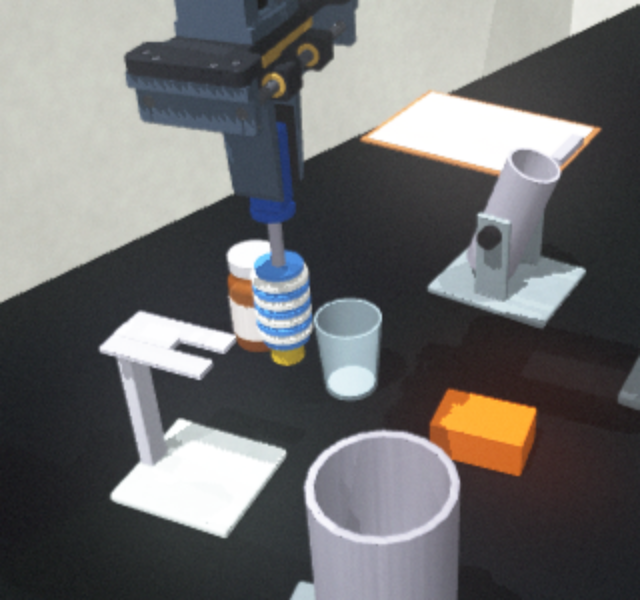

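Request:
carry_out --pt "0 1 0 -6 14 -8 -1" --pt "-0.3 3 0 -18 43 -20 -1" --pt "-0.7 5 0 -35 83 -28 -1" --pt "-1.2 7 0 -53 125 -30 -1" --pt "-1.7 9 0 -71 168 -30 -1" --pt "-2.2 11 0 -89 211 -30 -1" --pt "-2.7 13 0 -107 254 -30 -1" --pt "-3.2 15 0 -125 297 -30 -1" --pt "-3.7 17 0 -143 339 -30 -1" --pt "-3.94 17 0 -156 370 -25 -1" --pt "-3.94 17 0 -163 386 -15 -1" --pt "-3.94 17 0 -165 391 -11 -1" --pt "-3.94 17 0 -165 391 -11 -1" --pt "-3.94 17 0 -165 391 -11 -1" --pt "-3.94 17 0 -165 391 -11 -1"

```text
time_s: 8.3
ee_pos: [499.8, -256.6, 339.7]
ee_rot: [175.9, -17.0, 24.3]
force: [0.2, -0.0, -1.7]
gripper_width: 24.0
gripper_force: 30.0
```

```bash
cat > chk.py <<'E'
from h import *
np.set_printoptions(precision=2,suppress=True)
y,t=np.radians(10.5),np.radians(17.3);ax=np.array([-np.cos(y)*np.sin(t),-np.sin(y)*np.sin(t),np.cos(t)]);m=np.array([573.2,-244.2,95])+75*ax
def rep():
    s=state();Rt=R.from_euler("xyz",s["ee_rot"],degrees=True).as_matrix()
    d=s["ee_pos"]-m;h=d@ax
    print("t",s["time_s"],"tip height over mouth",h-153,"lateral in tool",(Rt.T@(d-h*ax)),"tilt err tool",Rt.T@np.cross(Rt[:,2],-ax)*57.3)
    print("force along axis",s["force"]@ax,"F tool",Rt.T@s["force"],"T",s["torque"],"w",s["gripper_width"]);return s,Rt
E
python3 - <<'E'
from chk import *
s,Rt=rep();print(s["qpos"])
for n in("top","side"):
    im=grab_frame(n);c=cam(n);p=proj(c,s["ee_pos"]+Rt[:,2]*153);print(n,"exp tip",p,"exp mouth",proj(c,m))
    hsv=cv2.cvtColor(im,cv2.COLOR_RGB2HSV);k=cv2.inRange(hsv,(18,120,60),(35,255,255));a,b=p.astype(int);mm=np.zeros_like(k);mm[b-40:b+40,a-40:a+40]=k[b-40:b+40,a-40:a+40];M=cv2.moments(mm,True)
    if M["m00"]:print("yellow",M["m10"]/M["m00"],M["m01"]/M["m00"],M["m00"],"exp",proj(c,s["ee_pos"]+Rt[:,2]*142))
    a,b=np.clip([a-50,b-75],0,400);np.save(n+".npy",im)
    cv2.imwrite(f"pics/pre_{n}.png",cv2.resize(im[b:b+120,a:a+100,::-1],(400,480),interpolation=cv2.INTER_CUBIC))
cv2.imwrite("pics/pre.png",np.hstack([cv2.imread("pics/pre_top.png"),cv2.imread("pics/pre_side.png")]))
E
```

```text
t 8.3 tip height over mouth 27.769622756274856 lateral in tool [ 1.97 -0.75  0.01] tilt err tool [ 0.04 -0.2  -0.  ]
force along axis -1.691113565709703 F tool [-0.31 -0.02  1.69] T [-0.06  0.31  0.01] w 24.008339195409917
[-35.83   7.14  88.72  13.2   72.31  27.74]
top exp tip [459.25 208.76] exp mouth [455.05 206.63]
yellow 490.5208333333333 240.22916666666666 48.0 exp [461.28 210.12]
side exp tip [369.6  170.83] exp mouth [366.45 181.35]
yellow 370.35087719298247 168.64912280701753 57.0 exp [371.35 166.69]
```

View pics/pre.png

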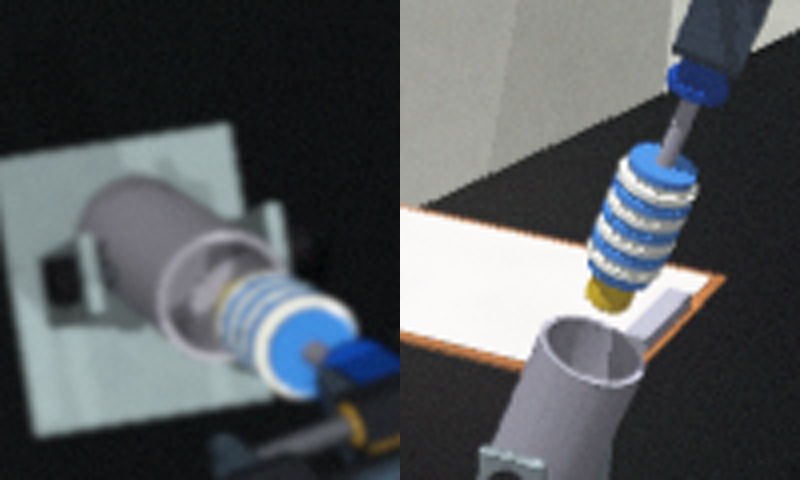

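Request:
carry_out --pt "0 -0.2 0 -1 0.4 0 -1" --pt "0 -0.2 0 -2 0.75 4 -1" --pt "0 -0.2 0 -2 0.75 12 -1" --pt "0 -0.2 0 -2 0.75 22 -1" --pt "0 -0.2 0 -2.1 0.75 32 -1" --pt "0 -0.2 0 -2.1 0.75 42 -1" --pt "0 -0.2 0 -2.1 0.75 50 -1" --pt "0 -0.2 0 -2.1 0.75 56 -1" --pt "0 -0.2 0 -2.2 0.75 60 -1" --pt "0 -0.2 0 -2.2 0.75 60 -1" --pt "0 -0.2 0 -2.2 0.75 60 -1"

```text
time_s: 9.5
ee_pos: [515.9, -256.0, 281.4]
ee_rot: [175.9, -16.8, 24.2]
force: [-0.3, -0.2, -1.0]
gripper_width: 24.0
gripper_force: 30.0
```

```bash
python3 - <<'E'
from chk import *
rep()
E
```

```text
t 9.5 tip height over mouth -32.61251287687729 lateral in tool [-0.69  1.05  0.  ] tilt err tool [ 0.05  0.03 -0.  ]
force along axis -0.8849001510500711 F tool [-0.65  0.04  0.89] T [-0.02  0.23  0.02] w 24.03358453865309
```

Request:
carry_out --pt "0 0 0 0.3 -0.4 2 -1" --pt "0 0 0 0.5 -0.7 8 -1" --pt "0 0 0 0.5 -0.7 16 -1" --pt "0 0 0 0.5 -0.7 24 -1" --pt "0 0 0 0.5 -0.7 31 -1" --pt "0 0 0 0.5 -0.7 36 -1" --pt "0 0 0 0.5 -0.7 38 -1" --pt "0 0 0 0.5 -0.7 38 -1" --pt "0 0 0 0.5 -0.7 38 -1"

```text
time_s: 10.4
ee_pos: [526.9, -253.0, 245.2]
ee_rot: [175.9, -16.8, 24.2]
force: [-1.5, 0.6, -0.9]
gripper_width: 24.0
gripper_force: 30.0
```

```bash
python3 - <<'E'
from chk import *
rep()
E
```

```text
t 10.4 tip height over mouth -70.61952961369681 lateral in tool [-0.38  0.16  0.  ] tilt err tool [ 0.02  0.05 -0.  ]
force along axis -0.40686794699924883 F tool [-1.34 -1.22  0.41] T [-0.    0.44  0.02] w 24.045927503013683
```

Request:
carry_out --pt "0 0 0 0 0 3 -1" --pt "0 0 0 0 0 6 -1" --pt "0 0 0 0 0 6 -1" --pt "0 0 0 0 0 6 -1"

```text
time_s: 10.8
ee_pos: [529.0, -252.9, 239.7]
ee_rot: [175.9, -16.8, 24.2]
force: [-1.1, -0.4, 2.6]
gripper_width: 23.8
gripper_force: 30.0
```

```bash
python3 - <<'E'
from chk import *
rep()
E
```

```text
t 10.8 tip height over mouth -76.39652022939505 lateral in tool [-0.11  0.46  0.  ] tilt err tool [0.07 0.02 0.  ]
force along axis 2.7773654096544544 F tool [-0.34  0.08 -2.78] T [ 0.05  0.48 -0.02] w 23.849571119010665
```

Request:
carry_out --pt "0 0 0 0 0 0 -1"

```text
time_s: 10.9
ee_pos: [529.0, -252.9, 239.7]
ee_rot: [175.9, -16.8, 24.2]
force: [-1.5, -0.4, 3.6]
gripper_width: 23.9
gripper_force: 30.0
```

```bash
python3 - <<'E'
from chk import *
rep()
E
```

```text
t 10.9 tip height over mouth -76.39981685375537 lateral in tool [-0.11  0.48  0.  ] tilt err tool [0.08 0.01 0.  ]
force along axis 3.8726167904468882 F tool [-0.44  0.05 -3.87] T [ 0.01  0.3  -0.02] w 23.941991735554176
```

```bash
cat >> chk.py <<'E'
def avg(n=8):
    F=[];D=[]
    for _ in range(n):
        s=state();F.append(s["force"]);D.append((s["ee_pos"]-m)@ax-153);grab_frame("side")
    Rt=R.from_euler("xyz",s["ee_rot"],degrees=True).as_matrix();F=np.array(F)
    print("avg tip",np.mean(D),"Fax",F.mean(0)@ax,"sd",(F@ax).std(),"Ftool",Rt.T@F.mean(0),"t",s["time_s"])
E
python3 -c "
from chk import *
avg()"
```

```text
avg tip -76.56390950833547 Fax 3.586255394645431 sd 0.3699652385352474 Ftool [-0.37  0.19 -3.59] t 11.25
```

Request:
carry_out --pt "0 0 0 0 0 -3 -1" --pt "0 0 0 0 0 -10 -1" --pt "0 0 0 0 0 -20 -1" --pt "0 0 0 0 0 -30 -1" --pt "0 0 0 0 0 -40 -1" --pt "0 0 0 0 0 -49 -1" --pt "0 0 0 0 0 -54 -1" --pt "0 0 0 0 0 -55 -1" --pt "0 0 0 0 0 -55 -1" --pt "0 0 0 0 0 -55 -1"

```text
time_s: 12.3
ee_pos: [512.5, -255.5, 291.2]
ee_rot: [176.0, -16.8, 24.2]
force: [0.5, -0.8, -2.1]
gripper_width: 23.6
gripper_force: 30.0
```

```bash
python3 - <<'E'
from chk import *
rep();avg()
im=grab_frame("side");cv2.imwrite("pics/s3.png",cv2.resize(im[70:250,300:480,::-1],(600,600),interpolation=cv2.INTER_CUBIC))
E
```

```text
t 12.3 tip height over mouth -22.32357942879034 lateral in tool [-0.6  -0.09  0.  ] tilt err tool [-0.03  0.08 -0.  ]
force along axis -2.098946809130255 F tool [-0.52  0.81  2.1 ] T [-0.01  0.35  0.05] w 23.557342191737508
avg tip -22.22668701441591 Fax -1.2003734524175762 sd 0.7033201649711567 Ftool [-0.41 -0.28  1.2 ] t 12.65
```

View pics/s3.png

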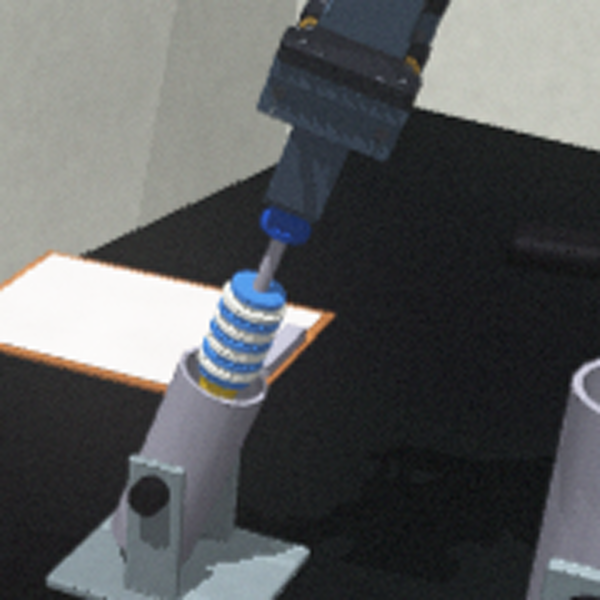

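```bash
python3 - <<'E'
from chk import *
s=state();Rt=R.from_euler("xyz",s["ee_rot"],degrees=True).as_matrix();c=cam("side");T=cam("top")
for k in(0,6,42,110,132):
    p=s["ee_pos"]+Rt[:,2]*(21+ (k if k!=6 else -6));q=proj(c,p);print(k,"side px",q,"crop",(q-[300,70])/.3)
q=proj(c,m);print("mouth crop",(q-[300,70])/.3)
im=grab_frame("side")[70:250,300:480]
E
```

```text
0 side px [384.54 138.64] crop [281.79 228.78]
6 side px [385.59 136.12] crop [285.29 220.41]
42 side px [377.41 155.67] crop [258.03 285.57]
110 side px [366.67 181.34] crop [222.23 371.14]
132 side px [363.39 189.18] crop [211.29 397.28]
mouth crop [221.52 371.15]
```

Request:
carry_out --pt "0 0 0 0 0 3 -1" --pt "0 0 0 0 0 10 -1" --pt "0 0 0 0 0 20 -1" --pt "0 0 0 0 0 30 -1" --pt "0 0 0 0 0 39 -1" --pt "0 0 0 0 0 44 -1" --pt "0 0 0 0 0 45 -1" --pt "0 0 0 0 0 45 -1"

```text
time_s: 13.6
ee_pos: [525.9, -253.2, 248.6]
ee_rot: [175.9, -16.8, 24.2]
force: [0.2, -0.1, -1.0]
gripper_width: 24.1
gripper_force: 30.0
```

```bash
python3 -c "
from chk import *
avg(12)"
```

```text
avg tip -66.58532116691356 Fax -1.4588387146588493 sd 0.44517792247723925 Ftool [-0.48 -0.03  1.46] t 14.15
```

Request:
carry_out --pt "0 0 0 0 0 3 -1" --pt "0 0 0 0 0 5 -1" --pt "0 0 0 0 0 5 -1"

```text
time_s: 14.5
ee_pos: [527.6, -253.1, 244.0]
ee_rot: [175.9, -16.8, 24.2]
force: [-0.2, 0.1, 1.2]
gripper_width: 23.9
gripper_force: 30.0
```

```bash
python3 -c "
from chk import *
avg(12)"
```

```text
avg tip -71.69824535481486 Fax 0.40331567595489326 sd 0.4176403434972058 Ftool [-0.01  0.51 -0.4 ] t 15.05
```

Request:
carry_out --pt "0 0 0 0 0 3 -1" --pt "0 0 0 0 0 5 -1" --pt "0 0 0 0 0 5 -1"

```text
time_s: 15.4
ee_pos: [529.0, -252.8, 239.4]
ee_rot: [175.9, -16.8, 24.2]
force: [-0.3, -0.8, 3.3]
gripper_width: 23.5
gripper_force: 30.0
```

```bash
python3 -c "
from chk import *
avg(12)"
```

```text
avg tip -76.64918639216569 Fax 3.2136638813834684 sd 0.40756133997216426 Ftool [ 0.06  0.76 -3.21] t 15.95
```

Request:
carry_out --pt "0 0 0 0 0 -3 -1" --pt "0 0 0 0 0 -12 -1" --pt "0 0 0 0 0 -24 -1" --pt "0 0 0 0 0 -36 -1" --pt "0 0 0 0 0 -47 -1" --pt "0 0 0 0 0 -54 -1" --pt "0 0 0 0 0 -56 -1" --pt "0 0 0 0 0 -56 -1" --pt "0 0 0 0 0 -56 -1" --pt "0 0 0 0 0 -53 -1" --pt "0 0 0 0 0 -44 -1" --pt "0 0 0 0 0 -32 -1" --pt "0 0 0 0 0 -20 -1" --pt "0 0 0 0 0 -10 -1" --pt "0 0 0 0 0 -5 -1" --pt "0 0 0 0 0 -2 -1" --pt "0 0 0 0 0 0 -1" --pt "0 0 0 0 0 0 -1" --pt "0 0 0 0 0 0 -1" --pt "0 0 0 0 0 0 -1"

```text
time_s: 18.0
ee_pos: [528.6, -252.7, 239.7]
ee_rot: [175.9, -16.8, 24.2]
force: [-3.9, 1.2, 2.2]
gripper_width: 23.6
gripper_force: 30.0
```

```bash
python3 -c "
from chk import *
avg(14);rep()"
```

```text
avg tip -76.69412657617069 Fax 3.162383206900712 sd 0.4841929356816898 Ftool [-1.94 -2.39 -3.16] t 18.65
t 18.7 tip height over mouth -76.85179233123179 lateral in tool [-0.37  0.17  0.  ] tilt err tool [ 0.02  0.05 -0.  ]
force along axis 4.6318243042540415 F tool [-2.3  -2.74 -4.63] T [0.43 1.   0.18] w 24.13902199496066
```

Request:
carry_out --pt "0 0 0 -0.5 -0.5 -3 -1" --pt "0 0 0 -0.7 -0.7 -12 -1" --pt "0 0 0 -0.7 -0.7 -24 -1" --pt "0 0 0 -0.7 -0.7 -36 -1" --pt "0 0 0 -0.7 -0.7 -48 -1" --pt "0 0 0 -0.7 -0.7 -60 -1" --pt "0 0 0 -0.7 -0.7 -74 -1" --pt "0 0 0 -0.7 -0.7 -88 -1" --pt "0 0 0 -0.7 -0.7 -100 -1" --pt "0 0 0 -0.7 -0.7 -106 -1" --pt "0 0 0 -0.7 -0.7 -108 -1" --pt "0 0 0 -0.7 -0.7 -108 -1" --pt "0 0 0 -0.7 -0.7 -108 -1"

```text
time_s: 20.0
ee_pos: [496.1, -257.9, 341.4]
ee_rot: [176.0, -16.7, 24.2]
force: [-0.1, -0.2, -2.1]
gripper_width: 23.8
gripper_force: 30.0
```

```bash
python3 - <<'E'
from chk import *
s,Rt=rep()
# target: upright, yaw 23.6, at (493.8,166.5,327)
R1=R.from_euler("xyz",[180,0,23.6],degrees=True);R0=R.from_matrix(Rt)
print("turn",np.degrees((R0.inv()*R1).as_rotvec()),"shift",Rt.T@(np.array([493.8,166.5,327])-s["ee_pos"]),"up in tool",Rt.T@[0,0,1])
E
```

```text
t 20.0 tip height over mouth 30.480054211349653 lateral in tool [-1.3  -0.86  0.  ] tilt err tool [-0.05  0.09 -0.  ]
force along axis -1.983353781031861 F tool [-0.73 -0.03  1.98] T [-0.06  0.27 -0.02] w 23.838847910033103
turn [  3.87 -16.76   0.  ] shift [ 160.34 -391.59   36.09] up in tool [ 0.29  0.07 -0.96]
```

Request:
carry_out --pt "0 0 0 6 -5 -14 -1" --pt "0.2 -1 0 14 -20 -17 -1" --pt "0.5 -2.5 0 26 -50 -14 -1" --pt "0.9 -4 0 42 -90 -10 -1" --pt "1.3 -6 0 58 -130 -6 -1" --pt "1.7 -8 0 75 -170 -3 -1" --pt "2.2 -10 0 91 -210 1 -1" --pt "2.7 -12 0 107 -250 5 -1" --pt "3.2 -14 0 123 -290 10 -1" --pt "3.6 -16 0 139 -330 18 -1" --pt "3.87 -16.76 0 150 -362 26 -1" --pt "3.87 -16.76 0 157 -383 32 -1" --pt "3.87 -16.76 0 160.3 -391.6 36 -1" --pt "3.87 -16.76 0 160.3 -391.6 36 -1" --pt "3.87 -16.76 0 160.3 -391.6 36 -1" --pt "3.87 -16.76 0 160.3 -391.6 36 -1"

```text
time_s: 21.6
ee_pos: [494.1, 165.1, 327.9]
ee_rot: [179.9, -0.1, 23.5]
force: [0.5, -0.1, -1.4]
gripper_width: 23.9
gripper_force: 30.0
```

```bash
cat > rk.py <<'E'
from h import *
np.set_printoptions(precision=2,suppress=True)
def rk(tgt,yaw=23.6):
    s=state();Rt=R.from_euler("xyz",s["ee_rot"],degrees=True);R1=R.from_euler("xyz",[180,0,yaw],degrees=True)
    print(s["time_s"],s["ee_pos"],s["ee_rot"],s["force"],s["torque"],s["gripper_width"])
    print("turn",np.degrees((Rt.inv()*R1).as_rotvec()),"shift",Rt.inv().apply(np.array(tgt)-s["ee_pos"]))
E
python3 -c "
from rk import *
rk([493.8,166.5,192])"
```

```text
21.6 [494.12 165.12 327.86] [179.9   -0.07  23.51] [ 0.46 -0.06 -1.36] [ 0.02  0.01 -0.02] 23.948371905451687
turn [ 0.1  -0.07 -0.09] shift [  0.08  -1.64 135.86]
```

```bash
python3 - <<'E'
from h import *
a=cv2.imread("pics/s2.png");im=grab_frame("side");b=cv2.resize(im[100:400,100:420,::-1],(640,600));cv2.imwrite("pics/s4.png",b)
for x in(a,b):
    h=cv2.cvtColor(x,cv2.COLOR_BGR2HSV)
    o=[]
    for lo,hi,(y0,y1) in(((18,120,50),(35,255,255),(320,380)),((112,150,40),(130,255,255),(100,240)),((98,100,60),(111,255,255),(230,360))):
        m=cv2.inRange(h,lo,hi);m[:y0]=0;m[y1:]=0;m[:,:230]=0;m[:,330:]=0;ys,xs=np.nonzero(m);o.append((round(xs.mean(),1),round(ys.mean(),1),ys.min(),ys.max(),len(xs)))
    print(o)
E
```

```text
[(np.float64(287.7), np.float64(356.6), np.int64(347), np.int64(365), 425), (np.float64(276.6), np.float64(189.7), np.int64(123), np.int64(222), 1274), (np.float64(282.5), np.float64(294.1), np.int64(249), np.int64(349), 2436)]
[(np.float64(288.1), np.float64(353.7), np.int64(344), np.int64(362), 426), (np.float64(278.0), np.float64(186.6), np.int64(120), np.int64(219), 1199), (np.float64(283.1), np.float64(291.6), np.int64(246), np.int64(346), 2422)]
```

Request:
carry_out --pt "0.1 -0.07 -0.1 0.1 -1 5 -1" --pt "0.1 -0.07 -0.1 0.1 -1.6 20 -1" --pt "0.1 -0.07 -0.1 0.1 -1.6 45 -1" --pt "0.1 -0.07 -0.1 0.1 -1.6 75 -1" --pt "0.1 -0.07 -0.1 0.1 -1.6 103 -1" --pt "0.1 -0.07 -0.1 0.1 -1.6 122 -1" --pt "0.1 -0.07 -0.1 0.1 -1.6 132 -1" --pt "0.1 -0.07 -0.1 0.1 -1.6 135 -1" --pt "0.1 -0.07 -0.1 0.1 -1.6 135 -1" --pt "0.1 -0.07 -0.1 0.1 -1.6 135 -1" --pt "0.1 -0.07 -0.1 0.1 -1.6 135 -1"

```text
time_s: 22.75
ee_pos: [494.2, 167.8, 193.5]
ee_rot: [-180.0, -0.1, 23.7]
force: [-0.4, -0.3, -1.0]
gripper_width: 23.9
gripper_force: 30.0
```

```bash
python3 -c "
from rk import *
rk([589.55,198.2,192])"
```

```text
22.75 [494.18 167.85 193.53] [-179.99   -0.1    23.7 ] [-0.43 -0.35 -0.95] [0.02 0.05 0.02] 23.93233416566513
turn [-0.01 -0.1   0.1 ] shift [99.52 10.53  1.7 ]
```

Request:
carry_out --pt "0 0 0 5 0.5 0 -1" --pt "0 0 0 18 1.9 0 -1" --pt "0 0 0 34 3.6 0 -1" --pt "0 0 0 50 5.3 0 -1" --pt "0 0 0 65 6.9 0 -1" --pt "0 0 0 79 8.4 0 -1" --pt "0 0 0 90 9.5 0 -1" --pt "0 0 0 97 10.3 0 -1" --pt "0 0 0 99.5 10.5 0 -1" --pt "0 0 0 99.5 10.5 0 -1" --pt "0 0 0 99.5 10.5 0 -1"

```text
time_s: 23.85
ee_pos: [588.5, 197.9, 192.4]
ee_rot: [-180.0, 0.1, 23.7]
force: [-0.5, 0.8, -1.5]
gripper_width: 23.8
gripper_force: 30.0
```

```bash
python3 -c "
from rk import *
rk([589.55,198.2,178])"
```

```text
23.85 [588.46 197.92 192.45] [-179.97    0.06   23.7 ] [-0.52  0.76 -1.47] [0.03 0.03 0.04] 23.777090978947456
turn [-0.03  0.06  0.1 ] shift [ 1.12  0.19 14.45]
```

Request:
carry_out --pt "0 0 0 1 0.2 3 -1" --pt "0 0 0 1 0.2 7 -1" --pt "0 0 0 1 0.2 10 -1" --pt "0 0 0 1 0.2 12 -1" --pt "0 0 0 1 0.2 13 -1" --pt "0 0 0 1 0.2 13 -1"

```text
time_s: 24.45
ee_pos: [589.8, 198.3, 179.2]
ee_rot: [-180.0, 0.1, 23.7]
force: [0.9, 0.4, -2.1]
gripper_width: 23.9
gripper_force: 30.0
```

```bash
python3 -c "
from rk import *
for i in range(6): print(state()['force']); grab_frame('side')
rk([589.55,198.2,178])"
```

```text
[ 0.87  0.37 -2.13]
[ 0.05 -0.27 -1.97]
[-0.03  0.48 -1.25]
[ 0.77 -0.69 -1.2 ]
[-0.38 -0.57 -0.75]
[-0.58 -0.15 -1.22]
24.75 [589.96 198.29 179.55] [-179.97    0.01   23.7 ] [ 0.5  -0.13 -1.92] [ 0.06  0.04 -0.01] 23.95397118402277
turn [-0.03  0.01  0.1 ] shift [-0.41 -0.08  1.55]
```

Still carrying the full weight, so I'll lower 1 mm at a time and watch the force.

Request:
carry_out --pt "0 0 0 0 0 0.6 -1" --pt "0 0 0 0 0 1.2 -1" --pt "0 0 0 0 0 1.2 -1"

```text
time_s: 25.05
ee_pos: [589.8, 198.2, 178.1]
ee_rot: [-180.0, 0.0, 23.7]
force: [0.8, -0.1, -1.6]
gripper_width: 23.9
gripper_force: 30.0
```

```bash
python3 -c "
from rk import *
F=[]
for i in range(8): F.append(state()['force']); grab_frame('side')
print(np.mean(F,0))
rk([589.55,198.2,178])"
```

```text
[ 0.32  0.41 -1.36]
25.45 [589.89 198.25 178.2 ] [-179.97    0.03   23.7 ] [-0.29  0.52 -0.91] [-0.    0.02 -0.03] 23.85694406182939
turn [-0.03  0.03  0.1 ] shift [-0.33 -0.09  0.2 ]
```

Request:
carry_out --pt "0 0 0 0 0 0.4 -1" --pt "0 0 0 0 0 0.7 -1" --pt "0 0 0 0 0 0.7 -1"

```text
time_s: 25.75
ee_pos: [589.9, 198.3, 177.9]
ee_rot: [-180.0, 0.0, 23.7]
force: [-1.1, -0.6, 0.5]
gripper_width: 23.4
gripper_force: 30.0
```

```bash
python3 -c "
from rk import *
F=[]
for i in range(8): F.append(state()['force']); grab_frame('side')
print(np.mean(F,0))
rk([589.55,198.2,178])"
```

```text
[-0.92 -0.39  2.23]
26.15 [589.93 198.28 177.9 ] [-179.98    0.     23.7 ] [-1.25 -0.47  4.49] [-0.05  0.3  -0.01] 23.791843595740755
turn [-0.02  0.    0.1 ] shift [-0.39 -0.08 -0.1 ]
```

Request:
carry_out --pt "0 0 0 0 0 -0.2 -0.4" --pt "0 0 0 0 0 -0.2 -0.3" --pt "0 0 0 0 0 -0.2 0" --pt "0 0 0 0 0 -0.2 0.3" --pt "0 0 0 0 0 -0.2 0.6" --pt "0 0 0 0 0 -0.2 0.6" --pt "0 0 0 0 0 -0.2 0.6" --pt "0 0 0 0 0 -0.2 0.6" --pt "0 0 0 0 0 -0.2 0.6" --pt "0 0 0 0 0 -0.2 0.6" --pt "0 0 0 0 0 -0.2 0.6"

```text
time_s: 27.25
ee_pos: [589.9, 198.3, 177.7]
ee_rot: [-180.0, 0.0, 23.7]
force: [-0.3, -0.0, 0.1]
gripper_width: 72.8
gripper_force: 0.0
```

Request:
carry_out --pt "0 0 0 0 0 -5 0.6" --pt "0 0 0 0 0 -20 0.6" --pt "0 0 0 0 0 -40 0.6" --pt "0 0 0 0 0 -65 0.6" --pt "0 0 0 0 0 -90 0.6" --pt "0 0 0 0 0 -110 0.6" --pt "0 0 0 -10 0 -120 0.6" --pt "0 0 0 -50 0 -122 0.6" --pt "0 0 0 -52 0 -122 0.6" --pt "0 0 0 -52 0 -122 0.6" --pt "0 0 0 -52 0 -122 0.6"

```text
time_s: 28.35
ee_pos: [542.6, 177.5, 299.6]
ee_rot: [-180.0, 0.0, 23.7]
force: [0.4, -0.3, 0.2]
gripper_width: 73.2
gripper_force: 0.0
```

```bash
python3 - <<'E'
from h import *
s=state();print(s["time_s"],s["ee_pos"],s["force"],s["gripper_width"])
w=grab_frame("wrist");p=proj(cam("wrist",s),[590,197,200]);x,y=np.maximum((p-85).astype(int),0)
sd=grab_frame("side")[220:370,140:290]
cv2.imwrite("pics/end.png",np.hstack([cv2.resize(q,(400,400),interpolation=cv2.INTER_CUBIC) for q in(w[y:y+170,x:x+170,::-1],sd[:,:,::-1])]))
a=cv2.imread("pics/side0.png")[220:370,140:290];d=cv2.absdiff(a,np.ascontiguousarray(sd[:,:,::-1])).max(2);d[:20]=0
for im in(a,sd[:,:,::-1]):
    h=cv2.cvtColor(np.ascontiguousarray(im),cv2.COLOR_BGR2HSV)
    for lo,hi in(((18,120,50),(35,255,255)),((112,150,40),(130,255,255))):
        m=cv2.inRange(h,lo,hi);ys,xs=np.nonzero(m[:,30:75]);print(xs.mean()+30,ys.mean(),len(xs))
E
```

```text
28.35 [542.62898551 177.47306922 299.64421824] [ 0.38094954 -0.31610596  0.22223024] 73.23078573575786
61.224137931034484 109.84482758620689 58
49.04089979550102 37.6359918200409 489
60.473684210526315 110.2280701754386 57
49.43980343980344 37.98525798525799 407
```

View pics/end.png

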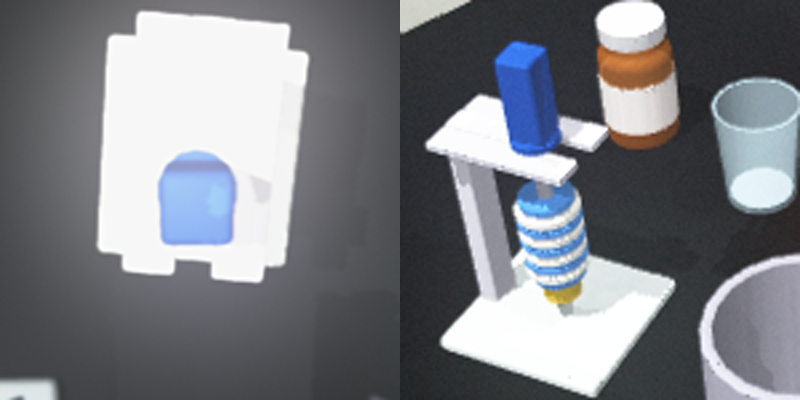

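The brush hangs upright at the back of the slot, within a pixel of where it started. The jar and beaker are undisturbed.

```bash
python3 -c "
from workcell import workorder;print(workorder.job_done())"
```

```text
the job is handed in; nothing more can be done
None
```

The job is handed in: three gentle strokes, each pressing the tip in about 8 mm by the measured force, and the brush is back in its fork, upright and released, at about 28 s.

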